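# Swing out the hanging arm and hang up the screw caddy

### The arm

A 7-joint arm with a two-finger parallel gripper is mounted at the origin on the work surface. World frame = base frame: x ahead of the robot, y to its left, z up, the work surface at z = 0. Lengths are in m, angles in rad, forces in N, time in s.
With the tool pointing down it reaches from about 0.425 to 0.875 m from the base axis. Payload 4.7 kg.
Tool frame: the origin (TCP) lies midway between the tips of the shut fingers; the grasp point (between the pads) lies 19 mm behind it; x points along the fingers, z is the direction in which the jaws open and shut, and the axes are right-handed (so a half turn about x gives the same grasp; the last joint's range is limited). The gripper opens to 87 mm and grips with 3 to 60 N. Pads are 19 mm wide; open, the fingers measure 117 mm over their backs; the gripper's body (75 mm by 190 mm) begins 51 mm behind the grasp point.
Start: joints at [-1.086, 0.321, -0.07, 1.45, 0.023, 1.371, -0.057], TCP at [0.295, 0.579, 0.223] pointing down, gripper open.
Joint ranges: [-2.86, 2.86], [-0.3, 2.09], [-1.38, 1.24], [0.06, 2.45], [-1.56, 4.7], [0.09, 2.05], [-2.69, 2.69]. Speed limits (rad/s): [2.57, 2.57, 3.14, 3.14, 3.14, 3.14, 3.14].

### API

Orientations are given as a rotation vector (axis times angle).
In Python, from bench import ctrl, vision, close_job gives the robot as it stands. The module is installed in compiled form; this text tells all that it offers.
- The arm moves only by the tool servo_tool, never from a script. Its argument "commands" is a list that holds one entry, the list of rows, each a list of 7 numbers: the turn, a rotation vector about the tool's x, y, z in degrees, then the shift along the tool's x, y, z in mm, then the finger opening in mm, from 0 to 87. In form: [[[wx, wy, wz, x, y, z, grip], ...]]. A call has 1 to 5 rows; each row is the pose to reach, as a shift and turn from the pose commanded when the call began, along the tool's axes at that moment; what a row does not reach only later rows make up. A row lasts 1/8 s, in which the tool goes at most 62.5 mm and 10.7 degrees, less where a joint would pass 70% of its speed; a pose out of reach is approached as far as the arm can. A call with a gripper value outside its range is refused whole. The fingers move at their own pace and stop on an object; "newtons" is the grip in N (left out, the last holds). Time passes only in rows, so rows that repeat a pose let the fingers close. It gives the time, the measured TCP pose, the force and the opening at its end, in the units of the state.
- ctrl.get_state(): the state, without advancing time (a new reading comes with each control period).
- vision.get_image(name): name is "scene" or "top" or "wrist"; returns the picture (400x640x3 uint8, red, green, blue); there is no depth.
- vision.camera_info(name): a dict with "fov_y" (degrees; the focal length in pixels is half the picture's height over the tangent of half this angle, whatever the lens; pixels are square), "cx", "cy" (the principal point, pixels), "pose" (4x4, takes a point from camera to world coordinates). Camera axes: x right, y down, z forward; pixel columns grow to the right and rows downward; lengths in m; the calibration is good to about 2 mm. A picture is of the moment at which its call begins: read the wrist's pose just before it. camera_info takes no time and is no camera call; for the wrist camera it gives the pose at the moment of the call.
- close_job(): hands the job in, once; it reports no verdict.
The state is a dict: "time": time; "joint_positions": joint angles; "qd": joint speeds; "joint_torque": joint torques, N m; "position": TCP position; "tool_rot": TCP orientation; "ft_force": force on the tool from outside, world axes, zero at the start; "torque": the same for the moment, N m; "grip_width": opening from 0.0 (shut) to 1.0 (fully open).
Only numpy, scipy, OpenCV 4.12 (cv2) and the standard library are available. Lean on these libraries where they do the work, as an engineer would, in place of code of your own. Each camera call takes 0.05 s, during which the arm holds its last target. There are 200 camera calls.

### The job

Fold the blue hanging arm out from the tool board until you feel it come firmly home against its stop screw (a firm push of about 10 N at the orange pin; do not force it), then hang the screw caddy on the arm by its hand hole, between the bracket and the orange pin, lowering it gently so that it hangs upright and the arm stays out. Do not tip the caddy on the way, and leave the glue bottle, the sanding block and the filler tin alone.

Things in the scene. Friction and masses are not known exactly. Their poses are not given: they have to be found in the camera images.
- board: Low plywood tool board, 440 mm long, 18 mm thick, 250 mm high, screwed upright to the bench. Origin: middle of its lower edge. x along the board, y out of its working face (the face is at y = +9 mm), z up. Try square and screwdrivers hang at its ends, outside the arm's sweep.
- bracket: Steel hinge bracket of the folding arm, on the working face, 72 mm wide, 60 mm high. Origin: on the board's face, level with the arm's bar axis (200 mm above the bench). x along the board, y out from it, z up. The hinge axis is upright, at y = 26 mm. The stop ear stands at x = -32 to -26 mm.
- swing_arm (a joint): Angle of the blue arm, rad: 0 = folded flat along the board (pointing to the bracket's +x), 1.57 = square out (to +y). Stiff hinge: 2 to 3 N at the pin swings it, and it stays where left. It stops where its heel meets the stop screw, between 1.3 and 1.83 rad, different each time: feel for it.
- hinge (a point): Point on the hinge axis, level with the bar's axis. Turns with the arm: x along the arm towards the pin, y to its leading side as it swings out, z up. The arm is a heel block 16 x 16 mm to x = 40 mm, then a round bar of 12 mm diameter to x = 125 mm, where the orange pin stands up.
- pin_top (a point): Centre of the top of the orange end pin: upright, round, 14 mm diameter, standing 18 mm above the bar's top, 125 mm from the hinge axis. Axes as the hinge point's. Can be pinched from above. Folded, its axis is 26 mm from the board's face; the board's top edge is 26 mm higher than the pin's. Over about 20 N pushed here against the stop bends the bracket.
- stop_ear: Steel ear at the bracket's side, 6 mm thick, reaching out 62 mm from the board, level with the arm; holds a dark 8 mm stop screw with a brass lock nut, 50 mm out from the board, that points along the bracket's +x and meets the arm's heel 24 mm from the hinge. How far the screw is turned in (12 mm range) is not measured. Origin: on the board's face, axes as the bracket's. Fixed.
- caddy_hole (a point): Centre of the screw caddy's hand hole (34 mm wide, 48 high, chamfered upper corners), 146 mm above the caddy's underside, 40 below its top. x across the centre board, y square to it, z up. Loose, stands on the bench: trays 120 (x) by 96 (y) by 42 mm, upright centre board 14 mm thick, symmetrical, 0.4 to 0.8 kg. Above 100 mm it is a neck 52 mm wide in x: grip that from above.
- caddy_hole_top (a point): Middle of the upper edge of the same hand hole, 24 mm above its centre, 170 mm above the caddy's underside. Same axes. It rests on the bar's top when the caddy hangs; the caddy's underside is then 36 mm above the bench.
- glue_bottle: Bystander: white glue bottle with orange cap, 64 mm diameter, 170 mm high. Origin: centre of its underside.
- sanding_block: Bystander: cork sanding block, 110 x 65 x 36 mm. Origin: centre of its underside.
- filler_tin: Bystander: low steel tin with a green band, 74 mm diameter, 60 mm high. Origin: centre of its underside.
Things that resemble listed ones, but are neither listed nor needed, are in the scene too. There is more than one size of the part that bears caddy_hole; the job needs the middle-sized.

How it is judged:
By the outcome, as a careful person would: the job done as asked, in the order asked, and still so for the second after the job is handed in, with the robot touching nothing.
It also fails if it takes over 72 s, if anything falls off the work surface, if the arm or the gripper's body presses on something with over 40 N, if the wrist force passes 120 N, or if a joint passes its speed limit or range.

## Working session

There is one attempt and no reset: what is moved stays moved. The work goes in short steps, Python scripts to look and compute and a tool call to move; the robot and the scene stay as the last step left them, time stands still between calls to the robot, and variables do not carry over. Pictures are saved under pics/ and viewed, about 8 in all and at most 12, crops included, and the job is handed in when it is done.

Besides the shell and the picture viewer there is one more tool, called after "Request:" as name(argument=value, ...) on one line, values as JSON. servo_tool: Moves the arm, as the interface text tells. Its arguments: {"type":"object","properties":{"commands":{"type":"array"},"newtons":{"type":"number"}},"required":["commands"]}

```bash
mkdir -p pics; ls
python3 - <<'E'
from bench import ctrl,vision
import cv2,numpy as np
np.set_printoptions(precision=4,suppress=True)
for n in ("scene","top"):
    im=vision.get_image(n); cv2.imwrite(f"pics/{n}0.png",im[:,:,::-1])
    i=vision.camera_info(n); print(n,i)
s=ctrl.get_state(); print({k:np.round(v,4) for k,v in s.items()})
E
```

```text
pics
scene {'fov_y': 44.451156205552785, 'cx': 320.19582595395144, 'cy': 204.45440415807892, 'pose': array([[-0.0605,  0.8574, -0.5112,  1.0976],
       [ 0.9982,  0.0526, -0.0298,  0.1183],
       [ 0.0013, -0.512 , -0.859 ,  1.0358],
       [ 0.    ,  0.    ,  0.    ,  1.    ]])}
top {'fov_y': 54.66558731879756, 'cx': 322.4836672034887, 'cy': 198.76370279258856, 'pose': array([[ 0.0123, -0.9978,  0.0651,  0.4797],
       [-0.9999, -0.0128, -0.0069,  0.0935],
       [ 0.0077, -0.0651, -0.9979,  0.9536],
       [ 0.    ,  0.    ,  0.    ,  1.    ]])}
{'time': np.float64(0.1), 'joint_positions': array([-1.0859,  0.3217, -0.0701,  1.4516,  0.0226,  1.3708, -0.0569]), 'qd': array([ 0.0009, -0.004 ,  0.0017, -0.0049,  0.0005, -0.001 , -0.0004]), 'joint_torque': array([ -0.0004, -49.2573,  -0.4059, -31.3397,  -0.064 ,   0.0395,
         0.0001]), 'position': array([0.2947, 0.5788, 0.2216]), 'tool_rot': array([-0.8568,  1.3973,  0.8552]), 'ft_force': array([-0.3577, -0.7219,  0.2264]), 'torque': array([ 0.0413,  0.0015, -0.0369]), 'grip_width': np.float64(0.995)}
```

View pics/scene0.png

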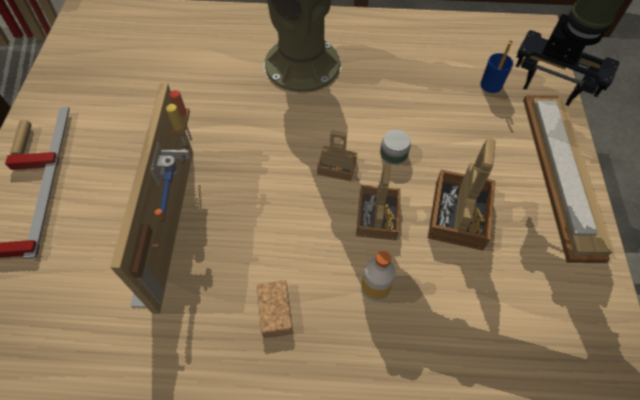

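View pics/top0.png

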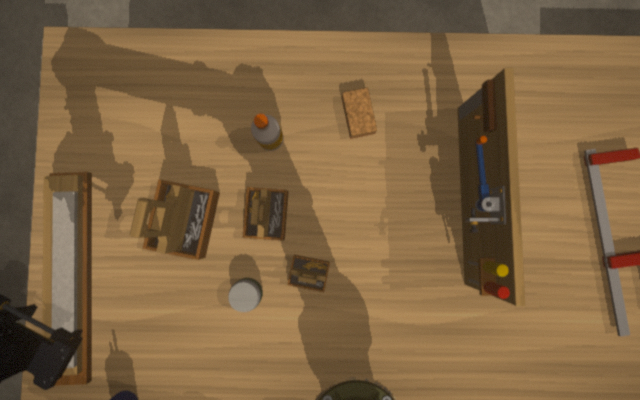

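Both pictures show the same layout. In the top view, the board is at right with the blue arm folded towards +x, its orange pin near (483,140) and the hinge near (490,203). The middle caddy is at about (266,213). I'll enlarge the details next.

```bash
cat > h.py <<'E'
import cv2,numpy as np
from bench import ctrl,vision
from scipy.spatial.transform import Rotation as R
np.set_printoptions(precision=4,suppress=True)
def ray(n,u,v,info=None):
    i=info or vision.camera_info(n); f=200/np.tan(np.radians(i["fov_y"]/2)); P=i["pose"]
    d=P[:3,:3]@np.array([(u-i["cx"])/f,(v-i["cy"])/f,1]); return P[:3,3],d/np.linalg.norm(d)
def plane(n,u,v,z,info=None):
    o,d=ray(n,u,v,info); return o+d*(z-o[2])/d[2]
def tri(*obs):
    A=np.zeros((3,3));b=np.zeros(3)
    for n,u,v in obs:
        o,d=ray(n,u,v);M=np.eye(3)-np.outer(d,d);A+=M;b+=M@o
    return np.linalg.solve(A,b)
def proj(n,p,info=None):
    i=info or vision.camera_info(n); f=200/np.tan(np.radians(i["fov_y"]/2)); P=i["pose"]
    q=P[:3,:3].T@(np.array(p)-P[:3,3]); return np.array([i["cx"]+f*q[0]/q[2],i["cy"]+f*q[1]/q[2]])
def blob(im,lo,hi,box):
    x0,y0,x1,y1=box
    m=cv2.inRange(cv2.cvtColor(im[y0:y1,x0:x1],cv2.COLOR_BGR2HSV),lo,hi)
    n,l,st,c=cv2.connectedComponentsWithStats(m)
    return [(int(st[k][4]),c[k]+[x0,y0]) for k in range(1,n) if st[k][4]>4]
E
python3 - <<'E'
from h import *
a=cv2.imread("pics/scene0.png");b=cv2.imread("pics/top0.png")
c=lambda im,x,y:cv2.resize(im[y:y+75,x:x+100],(400,300),interpolation=cv2.INTER_CUBIC)
cv2.imwrite("pics/q.png",np.vstack([np.hstack([c(a,120,145),c(b,440,135)]),np.hstack([c(a,340,160),c(b,220,170)])]))
print(blob(a,(3,150,120),(15,255,255),(140,190,180,230)));print(blob(b,(3,150,120),(15,255,255),(460,125,500,160)))
E
```

```text
[(32, array([157.5625, 211.4375]))]
[(34, array([483.2647, 139.    ]))]
```

View pics/q.png

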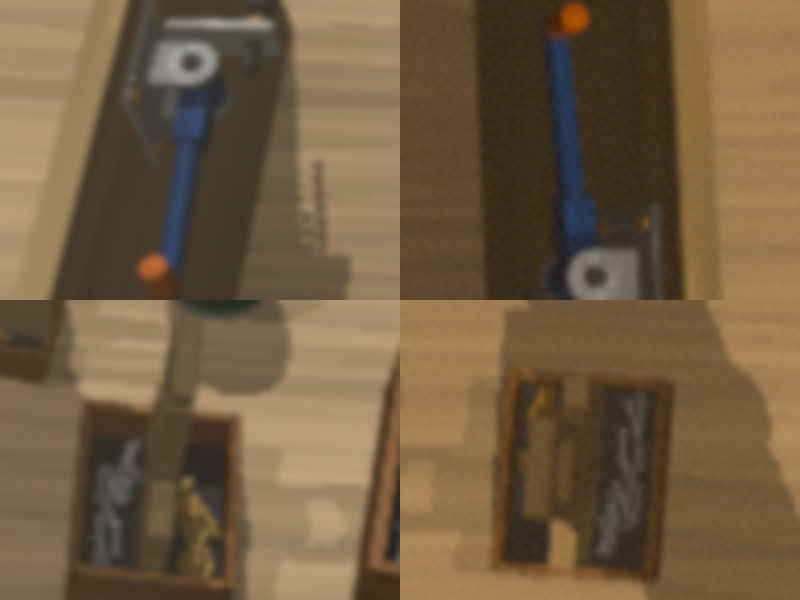

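The enlargement shows the pin top at top (483.7,139.5) and scene (158,211.7), and the hinge pivot at top (488.8,203.8) and scene (168,160.5). The middle caddy's tray rim corners are clear in both views.

Run:
```python
from h import *
print("pin",tri(("top",483.5,139.2),("scene",158,211.6)),plane("top",483.5,139.2,.224),plane("scene",158,211.6,.224))
print("hinge",tri(("top",488.8,203.8),("scene",168,160.5)))
for z in(.2,.224,.23): print(z,plane("top",488.8,203.8,z),plane("scene",168,160.5,z))
e=[plane("top",u,v,.25) for u,v in((507,135),(511,210))];d=e[1]-e[0];print("board",e,np.degrees(np.arctan2(-d[1],-d[0])))
cs=[plane("scene",340+x/4,160+y/4,.042)[:2] for x,y in((83,103),(240,118),(235,295),(70,285))]
ct=[plane("top",220+x/4,170+y/4,.042)[:2] for x,y in((110,72),(272,83),(258,278),(95,268))]
for c in(cs,ct):
    c=np.array(c);print(c,c.mean(0),[ (np.linalg.norm(c[i]-c[i-1]),np.degrees(np.arctan2(*(c[i]-c[i-1])[::-1]))) for i in range(4)])
print("glue",tri(("top",261,121),("scene",383,259)))
print("gt",plane("top",245,295,.06),"block",plane("top",359,112,.036))
```

```text
pin [ 0.6467 -0.2207  0.2191] [ 0.6456 -0.2185  0.224 ] [ 0.6494 -0.2187  0.224 ]
hinge [ 0.5224 -0.2306  0.2142]
0.2 [ 0.5232 -0.2373  0.2   ] [ 0.5126 -0.2362  0.2   ]
0.224 [ 0.5218 -0.2267  0.224 ] [ 0.5294 -0.226   0.224 ]
0.23 [ 0.5215 -0.2241  0.23  ] [ 0.5336 -0.2235  0.23  ]
board [array([ 0.6481, -0.2511,  0.25  ]), array([ 0.5095, -0.2558,  0.25  ])] 1.9490998506628856
[[0.4476 0.1785]
 [0.4526 0.273 ]
 [0.573  0.2674]
 [0.5723 0.1733]] [0.5114 0.2231] [(np.float64(0.12475125433521245), np.float64(177.6206304724381)), (np.float64(0.09468132630522243), np.float64(86.99017605242354)), (np.float64(0.12048140117084138), np.float64(-2.6592351137689456)), (np.float64(0.09414250506163582), np.float64(-90.41349694018027))]
[[0.5624 0.2645]
 [0.5571 0.1689]
 [0.4424 0.175 ]
 [0.4471 0.2704]] [0.5023 0.2197] [(np.float64(0.11545477338802114), np.float64(-2.929420804557326)), (np.float64(0.09583904842594604), np.float64(-93.15557670073855)), (np.float64(0.11487323043141895), np.float64(176.94644864999424)), (np.float64(0.09558964736146258), np.float64(87.19256837322145))]
glue [0.6922 0.218  0.1589]
gt [0.3165 0.2608 0.06  ] block [0.7506 0.0016 0.036 ]
```

```bash
cat >> h.py <<'E'
def go(p,yaw=None,src=None):
    """print tool-axis delta to reach TCP p, pointing down, jaw axis (tool z) at yaw deg from world x (mod 180)"""
    s=ctrl.get_state(); R0=R.from_rotvec(s["tool_rot"]); M=R0.as_matrix()
    print("t %.2f"%s["time"],"pos",s["position"],"jaw yaw %.2f"%np.degrees(np.arctan2(M[1,2],M[0,2])),"toolx",M[:,0],"F",s["ft_force"],"grip",round(float(s["grip_width"]),3))
    print("shift mm",M.T@(np.array(p)-s["position"])*1e3)
    if yaw is not None:
        for y in(yaw,yaw+180):
            z=np.array([np.cos(np.radians(y)),np.sin(np.radians(y)),0]);x=np.array([0,0,-1.])
            print("turn deg",(R0.inv()*R.from_matrix(np.c_[x,np.cross(z,x),z])).as_rotvec(degrees=True))
E
python3 -c "
from h import *
go((.6465,-.2187,.31),2)
go((.4,.5,.31));print(R.from_rotvec(ctrl.get_state()['tool_rot']).as_matrix())
i=vision.camera_info('wrist');print(i)"
```

```text
t 0.10 pos [0.2947 0.5788 0.2216] jaw yaw 63.03 toolx [-0.0006 -0.0016 -1.    ] F [-0.3577 -0.7219  0.2264] grip 0.995
shift mm [ -87.3957 -675.2935 -551.3192]
turn deg [61.0262 -0.0836  0.0592]
turn deg [-118.9737   -0.068    -0.096 ]
t 0.10 pos [0.2947 0.5788 0.2216] jaw yaw 63.03 toolx [-0.0006 -0.0016 -1.    ] F [-0.3577 -0.7219  0.2264] grip 0.995
shift mm [ -88.371  -129.6195  -22.6124]
[[-0.0006 -0.8912  0.4536]
 [-0.0016  0.4536  0.8912]
 [-1.     -0.0001 -0.0017]]
{'fov_y': 65.29872796668882, 'cx': 320.35908841808424, 'cy': 198.60212214496286, 'pose': array([[ 0.4535,  0.8627,  0.2238,  0.2342],
       [ 0.8912, -0.4385, -0.1161,  0.6098],
       [-0.002 ,  0.2521, -0.9677,  0.3845],
       [ 0.    ,  0.    ,  0.    ,  1.    ]])}
```

Request:
servo_tool(commands=[[[0,0,0,-50,0,0,87],[8,0,0,-90,-50,-40,87],[16,0,0,-90,-98,-78,87],[25,0,0,-90,-146,-116,87],[34,0,0,-90,-194,-154,60]]])

```text
time: 0.72
position: [0.3954, 0.3588, 0.3124]
tool_rot: [-0.393, 1.535, 0.393]
ft_force: [0.9, 0.6, 0.2]
grip_width: 0.955
```

```bash
python3 -c "
from h import *
go((.6465,-.2187,.31),2)"
```

```text
t 0.72 pos [0.3954 0.3588 0.3124] jaw yaw 28.73 toolx [ 0.0001  0.0001 -1.    ] F [0.9299 0.5704 0.2234] grip 0.955
shift mm [   2.3845 -627.0961  -57.3854]
turn deg [26.7313  0.0069 -0.0037]
turn deg [-153.2687    0.0051    0.0094]
```

Request:
servo_tool(commands=[[[5,0,0,0,-56,-5,50],[11,0,0,0,-112,-10,50],[16,0,0,0,-168,-15,50],[22,0,0,0,-224,-20,50],[26.7,0,0,0,-280,-26,50]]])

```text
time: 1.35
position: [0.5082, 0.1016, 0.3123]
tool_rot: [-0.03, 1.571, 0.03]
ft_force: [0.7, 0.1, -0.4]
grip_width: 0.582
```

```bash
python3 -c "
from h import *
go((.6465,-.2187,.31),2)"
```

```text
t 1.35 pos [0.5082 0.1016 0.3123] jaw yaw 2.17 toolx [-0.0001  0.0002 -1.    ] F [ 0.7051  0.1203 -0.3873] grip 0.582
shift mm [   2.2252 -325.3085  126.0949]
turn deg [ 0.1662 -0.0052 -0.0127]
turn deg [-179.8338    0.02     -0.0081]
```

Request:
servo_tool(commands=[[[0,0,0,0,-60,25,50],[0,0,0,0,-120,50,50],[0,0,0,0,-180,75,50],[0,0,0,0,-240,100,50],[0,0,0,0,-290,126,50]]])

```text
time: 1.98
position: [0.6443, -0.1795, 0.3125]
tool_rot: [-0.032, 1.57, 0.033]
ft_force: [2.3, 0.3, 0.8]
grip_width: 0.576
```

Request:
servo_tool(commands=[[[0,0,0,0,-35,0,50],[0,0,0,0,-35,0,50]]])

```text
time: 2.22
position: [0.6438, -0.2176, 0.3113]
tool_rot: [-0.028, 1.573, 0.025]
ft_force: [-0.3, -0.4, 0.2]
grip_width: 0.57
```

Run:
```python
from h import *
i=vision.camera_info("wrist");im=vision.get_image("wrist")[:,:,::-1].copy();cv2.imwrite("pics/w1.png",im)
go((.6465,-.2187,.31),2)
for a,c in blob(im,(3,150,100),(15,255,255),(0,0,640,400)): print(a,c,plane("wrist",*c,.224,i))
```

```text
t 2.27 pos [ 0.6445 -0.2146  0.3117] jaw yaw 2.14 toolx [-0.0016 -0.0003 -1.    ] F [ 0.3597  0.7528 -0.1899] grip 0.577
shift mm [ 1.6766 -4.1515  1.8895]
turn deg [ 0.1373 -0.0942  0.0122]
turn deg [-179.8627   -0.0191   -0.1478]
673 [404.2779  24.3626] [ 0.7    -0.0828  0.224 ]
8 [386.125   2.25 ] [ 0.6857 -0.0691  0.224 ]
7 [403.4286   2.    ] [ 0.698  -0.0686  0.224 ]
8 [414.125   0.875] [ 0.7055 -0.0676  0.224 ]
15 [461.4667   6.0667] [ 0.7395 -0.0698  0.224 ]
10 [447.7   7.6] [ 0.7298 -0.0711  0.224 ]
11 [452.1818   9.2727] [ 0.7332 -0.072   0.224 ]
19 [411.3158  13.7368] [ 0.7044 -0.0758  0.224 ]
5 [394.8  19.6] [ 0.6929 -0.08    0.224 ]
5 [384.2  21.6] [ 0.6854 -0.0815  0.224 ]
6 [ 73.5 191. ] [ 0.4401 -0.2154  0.224 ]
190 [327.1526 200.4526] [ 0.6496 -0.2163  0.224 ]
679 [ 63.9588 201.2253] [ 0.4307 -0.2245  0.224 ]
112 [381.875  200.0536] [ 0.6949 -0.2144  0.224 ]
164 [362.2134 225.1402] [ 0.6801 -0.2369  0.224 ]
420 [412.6548 224.7357] [ 0.7227 -0.2351  0.224 ]
```

View pics/w1.png

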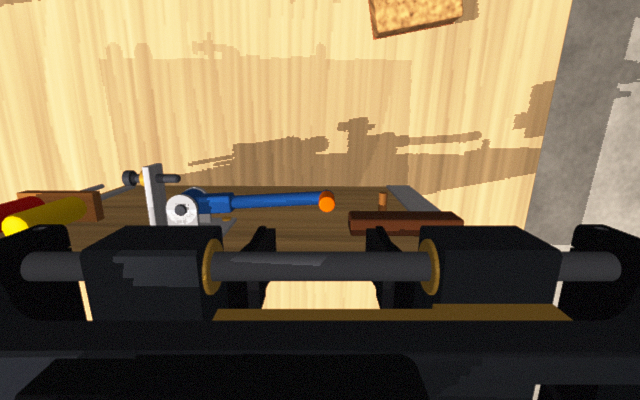

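The wrist picture shows the orange pin at (327,200), the hinge plate at (180,210) and the stop screw at about (170,178). Three cameras agree on the pin to within 4 mm, near (0.648,-0.218), so I descend to it.

Request:
servo_tool(commands=[[[0,0,0,30,-2,3,50],[0,0,0,60,-2,3,50],[0,0,0,85,-2,3,50],[0,0,0,102,-2,3,50],[0,0,0,102,-2,3,50]]])

```text
time: 2.9
position: [0.6479, -0.213, 0.2094]
tool_rot: [-0.032, 1.573, 0.034]
ft_force: [0.4, 0.9, -0.2]
grip_width: 0.577
```

Request:
servo_tool(commands=[[[0,0,0,0,0,0,5],[0,0,0,0,0,0,5],[0,0,0,0,0,0,5],[0,0,0,0,0,0,5],[0,0,0,0,0,0,5]]], newtons=20)

```text
time: 3.52
position: [0.6485, -0.2148, 0.2108]
tool_rot: [-0.032, 1.57, 0.032]
ft_force: [0.9, 0.1, 1.4]
grip_width: 0.15
```

Run:
```python
from h import *
i=vision.camera_info("wrist");
go((.648,-.218,.2095),2)
for z in (.22,.23,.235):print(plane("wrist",180,210,z))
```

```text
t 3.52 pos [ 0.6485 -0.2148  0.2108] jaw yaw 2.33 toolx [ 0.0008 -0.0001 -1.    ] F [0.9489 0.1134 1.4049] grip 0.15
shift mm [ 1.2709 -3.1501 -0.6323]
turn deg [0.3288 0.0451 0.0088]
turn deg [-179.6711   -0.0137    0.0707]
[ 0.5761 -0.1957  0.22  ]
[ 0.5806 -0.1925  0.23  ]
[ 0.5829 -0.1909  0.235 ]
```

Request:
servo_tool(commands=[[[0,0,0,0,8,-0.5,5],[0,0,0,0,19,-2,5],[0,0,0,0,30,-4.5,5],[0,0,0,0,40,-7.5,5],[0,0,0,0,50,-11.5,5]]])

```text
time: 4.15
position: [0.6344, -0.1648, 0.2107]
tool_rot: [-0.032, 1.57, 0.032]
ft_force: [1.4, -4.2, 0.8]
grip_width: 0.147
```

Request:
servo_tool(commands=[[[0,0,0,0,10,-5,5],[0,0,0,0,19,-11,5],[0,0,0,0,27.5,-18,5],[0,0,0,0,35.5,-25,5],[0,0,0,0,43,-33,5]]])

```text
time: 4.78
position: [0.6003, -0.1215, 0.2107]
tool_rot: [-0.032, 1.569, 0.034]
ft_force: [5.5, 1.7, 0.5]
grip_width: 0.147
```

Run:
```python
from h import *
go((.523,-.0995,.2095),2)
im=vision.get_image("top")[:,:,::-1].copy();cv2.imwrite("pics/t1.png",im)
print([ (a,c,plane("top",*c,.215)) for a,c in blob(im,(3,150,120),(15,255,255),(380,100,500,220))])
```

```text
t 4.78 pos [ 0.6003 -0.1215  0.2107] jaw yaw 2.40 toolx [ 0.0016  0.0018 -1.    ] F [5.4773 1.7039 0.5232] grip 0.147
shift mm [  1.1382  25.2707 -76.2921]
turn deg [ 0.405   0.0931 -0.1002]
turn deg [-179.5949    0.157     0.146 ]
[]
```

Request:
servo_tool(commands=[[[0,0,0,0,3,-8,5],[0,0,0,0,6,-16,5],[0,0,0,0,9,-23,5],[0,0,0,0,11,-29,5],[0,0,0,0,13,-34,5]]])

```text
time: 5.45
position: [0.5683, -0.1022, 0.2109]
tool_rot: [-0.029, 1.565, 0.047]
ft_force: [8.5, 12.6, -0.7]
grip_width: 0.128
```

Request:
servo_tool(commands=[[[0,0,0,0,1,-4,5],[0,0,0,0,2,-8,5],[0,0,0,0,2.5,-12,5]]])

```text
time: 5.82
position: [0.5563, -0.0979, 0.2109]
tool_rot: [-0.028, 1.566, 0.051]
ft_force: [9.8, 19.0, 0.6]
grip_width: 0.127
```

Request:
servo_tool(commands=[[[0,0,0,0,0.5,-4,5],[0,0,0,0,1,-8,5]]])

```text
time: 6.08
position: [0.5481, -0.0958, 0.2109]
tool_rot: [-0.027, 1.566, 0.053]
ft_force: [8.3, 20.5, 1.1]
grip_width: 0.123
```

The grip is narrowing and the force is sideways, so the pin has drifted to the −y edge of the pads. I'll re-centre.

Request:
servo_tool(commands=[[[0,0,0,0,0,0,26],[0,0,0,0,0,0,26],[0,0,0,0,-4,0,26],[0,0,0,0,-7,0,26],[0,0,0,0,-7,0,26]]])

```text
time: 6.7
position: [0.5452, -0.1174, 0.2104]
tool_rot: [-0.031, 1.571, 0.03]
ft_force: [0.4, 0.3, 0.4]
grip_width: 0.295
```

Run:
```python
from h import *
go((.524,-.0995,.2095),2)
im=vision.get_image("scene")[:,:,::-1].copy();tp=vision.get_image("top")[:,:,::-1].copy()
for n,i in(("scene",im),("top",tp)):print(n,[(a,c,plane(n,*c,.22)) for a,c in blob(i,(2,120,80),(18,255,255),(150,130,300,260) if n=="scene" else (400,120,500,230))])
wi=vision.camera_info("wrist");w=vision.get_image("wrist")[:,:,::-1].copy()
c=lambda im,x,y:cv2.resize(im[y:y+75,x:x+100],(400,300),interpolation=cv2.INTER_CUBIC)
cv2.imwrite("pics/m2.png",np.vstack([np.hstack([c(im,150,125),c(tp,410,140)]),np.hstack([cv2.resize(w,(400,250)),np.zeros((250,400,3),np.uint8)])]))
```

```text
t 6.70 pos [ 0.5452 -0.1174  0.2104] jaw yaw 2.22 toolx [-0.0007 -0.0002 -1.    ] F [0.4051 0.2569 0.3854] grip 0.295
shift mm [  0.8955  18.7179 -20.4798]
turn deg [ 0.2182 -0.0396  0.009 ]
turn deg [-179.7818   -0.0141   -0.0621]
scene [(34, array([177.3824, 131.2059]), array([ 0.4495, -0.2246,  0.22  ])), (11, array([227.4545, 175.7273]), array([ 0.5565, -0.1002,  0.22  ])), (29, array([154.3793, 245.4138]), array([ 0.7188, -0.2105,  0.22  ]))]
top [(2733, array([414.1892, 169.232 ]), array([ 0.5864, -0.0863,  0.22  ])), (32, array([428.0312, 155.6875]), array([ 0.613, -0.113,  0.22 ])), (212, array([444.4528, 154.3113]), array([ 0.6161, -0.1446,  0.22  ])), (14, array([429.3571, 187.7143]), array([ 0.5513, -0.1152,  0.22  ])), (35, array([430.8571, 221.0857]), array([ 0.4878, -0.1177,  0.22  ]))]
```

View pics/m2.png

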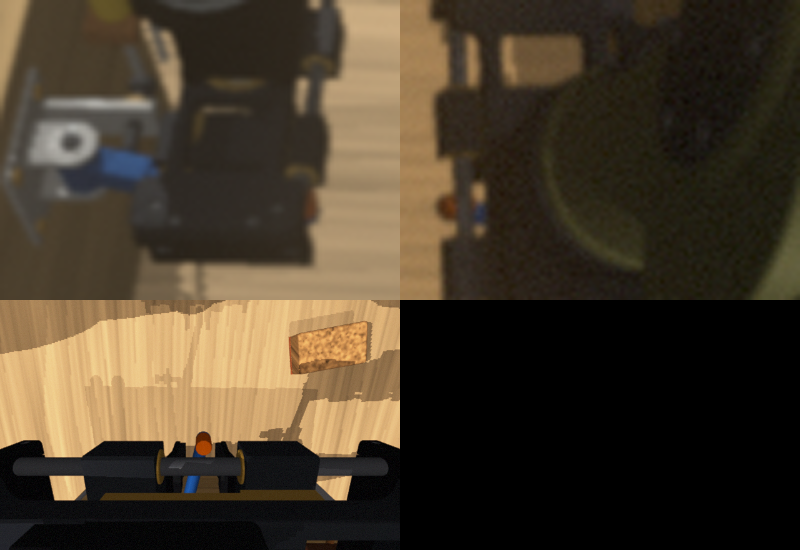

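Run:
```python
from h import *
w=vision.get_image("wrist")[:,:,::-1].copy()
for a,c in blob(w,(3,150,100),(15,255,255),(280,190,380,260)): print(a,c,plane("wrist",*c,.224))
print(proj("wrist",(.55,-.1,.224)))
```

```text
7 [313. 224.] [ 0.5417 -0.1006  0.224 ]
496 [325.5302 236.4798] [ 0.5483 -0.107   0.224 ]
[329.51   223.5422]
```

Request:
servo_tool(commands=[[[0,0,0,0,7,3,26],[0,0,0,0,13,3,20],[0,0,0,0,13,3,18],[0,0,0,0,13,3,18],[0,0,0,0,13,3,18]]], newtons=40)

```text
time: 7.52
position: [0.5481, -0.1035, 0.2106]
tool_rot: [-0.032, 1.57, 0.032]
ft_force: [-0.0, 0.2, 0.1]
grip_width: 0.209
```

Request:
servo_tool(commands=[[[0,0,0,0,0,-3,18],[0,0,0,0,0.5,-6,18],[0,0,0,0,0.5,-6,18]]])

```text
time: 7.9
position: [0.5421, -0.1028, 0.2106]
tool_rot: [-0.032, 1.57, 0.032]
ft_force: [1.7, -0.8, -1.3]
grip_width: 0.206
```

Request:
servo_tool(commands=[[[0,0,0,0,0,-3,18],[0,0,0,0,0.5,-6,18],[0,0,0,0,0.5,-6,18]]])

```text
time: 8.28
position: [0.5359, -0.1025, 0.2107]
tool_rot: [-0.032, 1.57, 0.032]
ft_force: [1.9, 1.1, -0.4]
grip_width: 0.205
```

Request:
servo_tool(commands=[[[0,0,0,0,0,-3,18],[0,0,0,0,0,-6,18],[0,0,0,0,0,-6,18]]])

```text
time: 8.65
position: [0.5298, -0.1031, 0.2107]
tool_rot: [-0.032, 1.571, 0.032]
ft_force: [1.5, 1.2, 0.8]
grip_width: 0.203
```

Request:
servo_tool(commands=[[[0,0,0,0,0,-3,18],[0,0,0,0,0,-5,18],[0,0,0,0,0,-5,18]]])

```text
time: 9.02
position: [0.526, -0.1028, 0.2107]
tool_rot: [-0.032, 1.568, 0.032]
ft_force: [6.0, 2.2, -1.3]
grip_width: 0.209
```

Request:
servo_tool(commands=[[[0,0,0,0,0,-3,18],[0,0,0,0,0,-5,18],[0,0,0,0,0,-5,18]]])

```text
time: 9.4
position: [0.5227, -0.1025, 0.2108]
tool_rot: [-0.033, 1.564, 0.033]
ft_force: [10.7, 2.6, -4.4]
grip_width: 0.213
```

Request:
servo_tool(commands=[[[0,0,0,0,0,-1.5,18],[0,0,0,0,0,-1.5,18]]])

```text
time: 9.65
position: [0.5219, -0.1024, 0.2109]
tool_rot: [-0.033, 1.563, 0.033]
ft_force: [12.4, 2.7, -5.5]
grip_width: 0.208
```

Run:
```python
from h import *
go((.524,-.0995,.2095),2)
w=vision.get_image("wrist")[:,:,::-1].copy();cv2.imwrite("pics/w3.png",w)
for a,c in blob(w,(3,150,100),(15,255,255),(270,190,380,260)): print(a,c,plane("wrist",*c,.224))
```

```text
t 9.65 pos [ 0.5219 -0.1024  0.2109] jaw yaw 2.40 toolx [ 0.0077  0.0001 -1.    ] F [12.4277  2.6761 -5.4807] grip 0.208
shift mm [1.3938 2.855  2.2144]
turn deg [0.4036 0.4415 0.0104]
turn deg [-179.5951   -0.0163    0.692 ]
5 [312. 244.] [ 0.5178 -0.0977  0.224 ]
83 [324.6506 248.9759] [ 0.5244 -0.1002  0.224 ]
```

The force has climbed steadily to 12.4 N with almost no motion, so the arm is on its stop. I back off, open and rise clear.

Request:
servo_tool(commands=[[[0,0,0,0,0,6,24],[0,0,0,0,0,7,34],[0,0,0,0,0,7,34],[0,0,0,-30,0,7,34],[0,0,0,-60,0,7,34]]])

```text
time: 10.32
position: [0.5246, -0.1037, 0.2708]
tool_rot: [-0.031, 1.573, 0.031]
ft_force: [1.2, -0.3, -0.5]
grip_width: 0.389
```

Request:
servo_tool(commands=[[[0,0,0,-30,30,0,60],[0,0,0,-40,85,0,87],[0,0,0,-40,145,0,87],[0,0,0,-40,205,-5,87],[0,0,0,-40,240,-8,87]]])

```text
time: 10.95
position: [0.5065, 0.1394, 0.3103]
tool_rot: [-0.035, 1.572, 0.035]
ft_force: [0.0, 0.3, -0.2]
grip_width: 0.877
```

Run:
```python
from h import *
go((.506,.2215,.30),-2.8)
ims={n:vision.get_image(n)[:,:,::-1].copy() for n in("scene","top","wrist")}
for n in("scene","top"):print(n,[(a,c,plane(n,*c,.22)) for a,c in blob(ims[n],(2,140,100),(16,255,255),(190,140,260,240) if n=="scene" else (390,130,460,240))])
c=lambda im,x,y:cv2.resize(im[y:y+75,x:x+100],(400,300),interpolation=cv2.INTER_CUBIC)
cv2.imwrite("pics/m4.png",np.vstack([np.hstack([c(ims["scene"],150,135),c(ims["top"],410,150)]),np.hstack([cv2.resize(ims["wrist"],(400,250)),np.zeros((250,400,3),np.uint8)])]))
```

```text
t 10.95 pos [0.5065 0.1394 0.3103] jaw yaw 2.53 toolx [-0.0011  0.     -1.    ] F [ 0.0092  0.2732 -0.1817] grip 0.877
shift mm [10.2832 82.0768  3.1221]
turn deg [ 5.3274 -0.0645 -0.0019]
turn deg [-174.6725    0.0029   -0.0985]
scene [(34, array([226.7059, 164.6471]), array([ 0.5295, -0.106 ,  0.22  ]))]
top [(56, array([423.1786, 200.3036]), array([ 0.5271, -0.1033,  0.22  ]))]
```

View pics/m4.png

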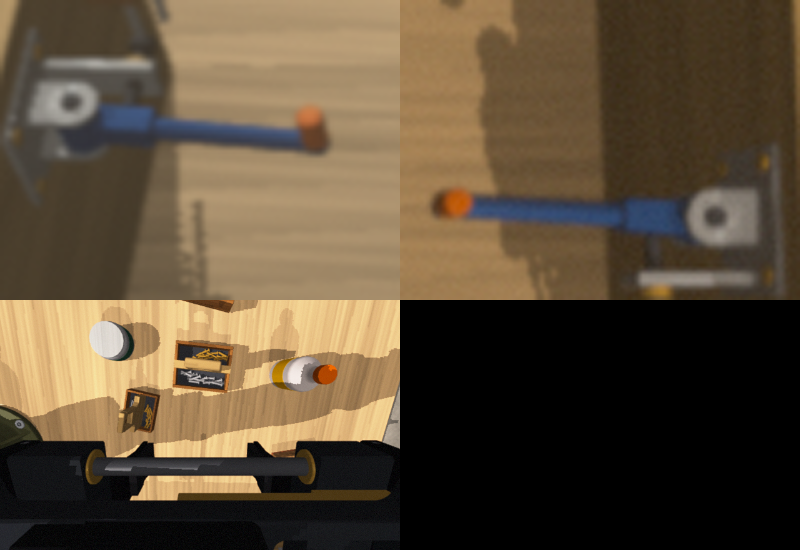

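The arm now stands out, with the pin at about (0.528,-0.104) in both views. Next I measure the middle caddy's neck in the wrist picture, where it sits near (325,105) at full size.

Run:
```python
from h import *
w=vision.get_image("wrist")[:,:,::-1].copy();cv2.imwrite("pics/w5.png",w)
cv2.imwrite("pics/c5.png",cv2.resize(w[50:160,250:400],(750,550),interpolation=cv2.INTER_CUBIC))
go((.506,.2215,.3),-2.8)
```

```text
t 11.15 pos [0.5076 0.1358 0.3103] jaw yaw 2.36 toolx [-0.0006 -0.0014 -1.    ] F [0.7782 0.172  0.0054] grip 0.988
shift mm [10.1819 85.6765  1.9861]
turn deg [ 5.1605 -0.0348  0.0799]
turn deg [-174.8394   -0.122    -0.0532]
```

View pics/c5.png

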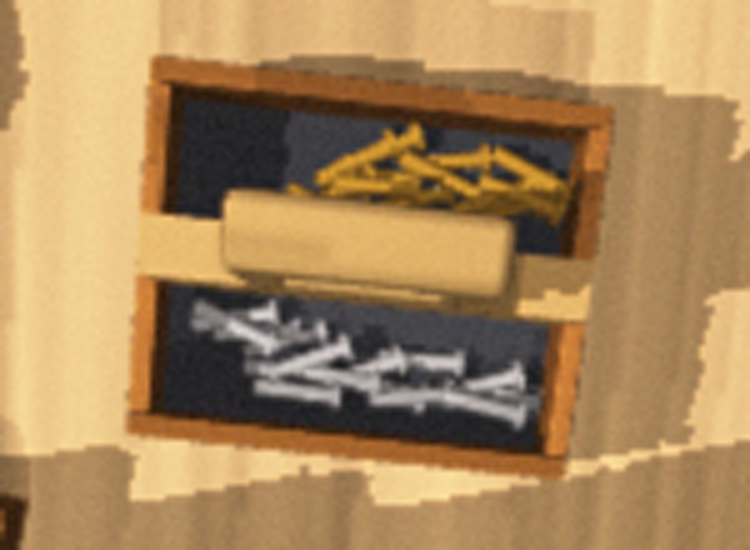

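The crop shows the neck top as a rectangle from (225,192) to (510,298), with the tray corners sharp.

Run:
```python
from h import *
for P,z in(([(225,192),(515,222),(510,298),(225,275)],.186),([(155,60),(612,108),(565,475),(128,430)],.042)):
    c=np.array([plane("wrist",250+x/5,50+y/5,z)[:2] for x,y in P]);print(c,c.mean(0),[(np.linalg.norm(c[i]-c[i-1]),np.degrees(np.arctan2(*(c[i]-c[i-1])[::-1]))) for i in range(4)])
go((.506,.2215,.12),-2.8)
```

```text
[[0.4821 0.2271]
 [0.5328 0.2243]
 [0.5328 0.2115]
 [0.4824 0.2133]] [0.5075 0.219 ] [(np.float64(0.013851963806255262), np.float64(91.18165352039257)), (np.float64(0.050857162647290455), np.float64(-3.2434739193912385)), (np.float64(0.012795638713201905), np.float64(-90.08383771777892)), (np.float64(0.05050426381691007), np.float64(177.9302033976705))]
[[0.4518 0.2699]
 [0.5698 0.2633]
 [0.5648 0.1693]
 [0.4454 0.1765]] [0.5079 0.2198] [(np.float64(0.09367350852820908), np.float64(86.04706794109687)), (np.float64(0.11812171805836978), np.float64(-3.2252170299000933)), (np.float64(0.09409810365542559), np.float64(-93.05560802163872)), (np.float64(0.11959076695388222), np.float64(176.56793729041843))]
t 11.15 pos [0.5076 0.1358 0.3103] jaw yaw 2.36 toolx [-0.0006 -0.0014 -1.    ] F [0.7782 0.172  0.0054] grip 0.988
shift mm [190.1817  85.9223   2.1067]
turn deg [ 5.1605 -0.0348  0.0799]
turn deg [-174.8394   -0.122    -0.0532]
```

Request:
servo_tool(commands=[[[2,0,0,0,30,1.5,87],[5.5,0,0,10,75,3.5,87],[5.5,0,0,30,83.5,3.5,87],[5.5,0,0,60,83.5,3.5,87],[5.5,0,0,90,83.5,3.5,87]]])

```text
time: 11.78
position: [0.5088, 0.2174, 0.2199]
tool_rot: [0.045, 1.57, -0.047]
ft_force: [0.1, 0.5, 0.5]
grip_width: 1.001
```

Run:
```python
from h import *
go((.5077,.2195,.131),-3.2)
```

```text
t 11.78 pos [0.5088 0.2174 0.2199] jaw yaw -3.37 toolx [ 0.0006 -0.0009 -1.    ] F [0.1013 0.4944 0.5425] grip 1.001
shift mm [88.8992  2.0712 -1.2761]
turn deg [-0.1661  0.0381  0.0474]
turn deg [179.8338   0.0744  -0.0598]
```

Request:
servo_tool(commands=[[[0,0,0,30,2,-1,87],[0,0,0,60,2,-1,87],[0,0,0,80,2,-1,87],[0,0,0,89,2,-1,87],[0,0,0,89,2,-1,70]]])

```text
time: 12.4
position: [0.5074, 0.2206, 0.1315]
tool_rot: [0.044, 1.571, -0.046]
ft_force: [-0.1, -0.5, 0.2]
grip_width: 0.948
```

Request:
servo_tool(commands=[[[0,0,0,0,0,0,45],[0,0,0,0,0,0,45],[0,0,0,0,0,0,45],[0,0,0,0,0,0,45],[0,0,0,0,0,0,45]]], newtons=35)

```text
time: 13.02
position: [0.5064, 0.2223, 0.1319]
tool_rot: [0.043, 1.571, -0.043]
ft_force: [-4.1, -0.3, 4.0]
grip_width: 0.596
```

Request:
servo_tool(commands=[[[0,0,0,-5,0,0,45],[0,0,0,-20,0,0,45],[0,0,0,-40,0,0,45],[0,0,0,-60,0,0,45],[0,0,0,-66,0,0,45]]])

```text
time: 13.65
position: [0.5082, 0.2221, 0.1993]
tool_rot: [0.045, 1.567, -0.043]
ft_force: [0.9, -0.2, -6.8]
grip_width: 0.594
```

Request:
servo_tool(commands=[[[0,0,0,0,-10,2,45],[0,0,0,0,-20,4,45],[0,0,0,0,-35,8,45],[0,0,0,0,-55,12,45],[0,0,0,0,-75,15,45]]])

```text
time: 14.28
position: [0.5182, 0.144, 0.1974]
tool_rot: [0.044, 1.57, -0.045]
ft_force: [-0.2, -0.8, -5.5]
grip_width: 0.596
```

Run:
```python
from h import *
h=np.array([.524,-.226]);p=np.array([.528,-.1045]);print("arm yaw",np.degrees(np.arctan2(*(p-h)[::-1])))
im=vision.get_image("top")[:,:,::-1].copy();cv2.imwrite("pics/t6.png",im);sc=vision.get_image("scene")[:,:,::-1].copy()
cv2.imwrite("pics/m6.png",np.hstack([cv2.resize(sc[100:300,150:450],(400,267)),cv2.resize(im[100:300,200:500],(400,267))]))
go((.528,-.03,.195),-2)
```

```text
arm yaw 88.11440022922032
t 14.38 pos [0.5186 0.1413 0.1976] jaw yaw -3.50 toolx [ 0.0003 -0.0022 -1.    ] F [-0.4206  0.1401 -5.8057] grip 0.593
shift mm [   3.0157 -170.434    19.8152]
turn deg [-1.4967  0.0261  0.126 ]
turn deg [178.5032   0.1963  -0.0407]
```

View pics/m6.png

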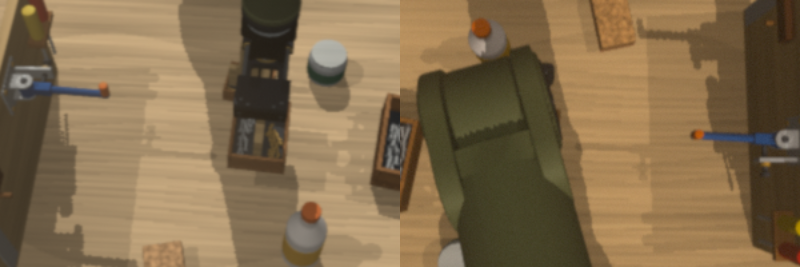

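The picture shows the caddy held upright, clear of its neighbours, with the arm still out. Next I get the bar's direction for alignment.

Run:
```python
from h import *
for n,P in(("top",((430,202.2),(465,203.7))),("scene",((192,167),(222,169.3)))):
    a,b=[plane(n,*q,.203)[:2] for q in P]
    d=(b-a) if b[1]>a[1] else a-b
    print(n,a,b,np.degrees(np.arctan2(d[1],d[0])))
```

```text
top [ 0.5247 -0.1211] [ 0.5226 -0.1894] 88.27601344006935
scene [ 0.528  -0.1816] [ 0.53   -0.1185] 88.23925986813975
```

Request:
servo_tool(commands=[[[-0.5,0,0,1,-20,4,45],[-1,0,0,2,-60,9,45],[-1.7,0,0,3,-100,14,45],[-1.7,0,0,3,-140,18,45],[-1.7,0,0,3,-165,22,45]]])

```text
time: 15.0
position: [0.5306, -0.0225, 0.1948]
tool_rot: [0.022, 1.57, -0.022]
ft_force: [-0.8, 0.1, -6.7]
grip_width: 0.595
```

Request:
servo_tool(commands=[[[0,0,0,0,-5,0,45],[0,0,0,0,-5,0,45]]])

```text
time: 15.25
position: [0.5305, -0.0241, 0.1946]
tool_rot: [0.021, 1.571, -0.019]
ft_force: [-0.3, -0.6, -6.6]
grip_width: 0.596
```

Run:
```python
from h import *
go((.5305,-.03,.1945),-1.8)
go((.5290,-.075,.1945),-1.8)
sc=vision.get_image("scene")[:,:,::-1].copy();w=vision.get_image("wrist")[:,:,::-1].copy()
cv2.imwrite("pics/m7.png",np.hstack([cv2.resize(sc[125:235,150:310],(480,330),interpolation=cv2.INTER_CUBIC),cv2.resize(w,(320,200))[:, :].repeat(1,0) if 0 else cv2.copyMakeBorder(cv2.resize(w,(320,200)),0,130,0,0,cv2.BORDER_CONSTANT)]))
```

```text
t 15.25 pos [ 0.5305 -0.0241  0.1946] jaw yaw -1.48 toolx [ 0.0001  0.0011 -1.    ] F [-0.3223 -0.5894 -6.5601] grip 0.596
shift mm [ 0.0823 -5.8557  0.1093]
turn deg [ 0.3214  0.0014 -0.0607]
turn deg [-179.6786    0.0952    0.0021]
t 15.25 pos [ 0.5305 -0.0241  0.1946] jaw yaw -1.48 toolx [ 0.0001  0.0011 -1.    ] F [-0.3223 -0.5894 -6.5601] grip 0.596
shift mm [  0.0346 -50.8794  -0.229 ]
turn deg [ 0.3214  0.0014 -0.0607]
turn deg [-179.6786    0.0952    0.0021]
```

View pics/m7.png

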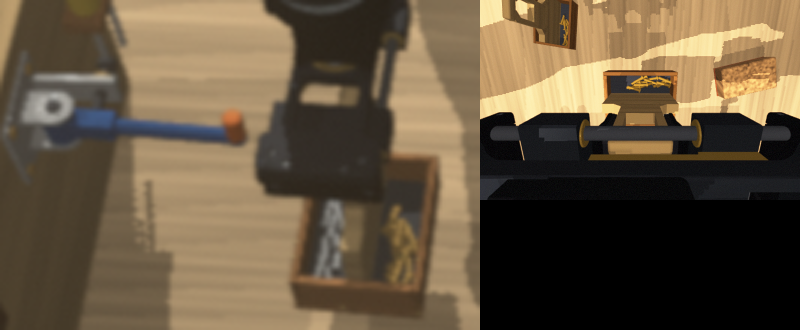

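The caddy is upright and lined up with the bar, about 80 mm short of the pin. Now I thread it on, watching the force.

Request:
servo_tool(commands=[[[0,0,0,0,-15,0,45],[0,0,0,0,-32,0,45],[0,0,0,0,-48,0,45],[0,0,0,0,-60,0,45],[0,0,0,0,-60,0,45]]])

```text
time: 15.98
position: [0.5289, -0.0865, 0.1946]
tool_rot: [0.022, 1.571, -0.023]
ft_force: [-0.9, 0.8, -6.3]
grip_width: 0.594
```

Request:
servo_tool(commands=[[[0,0,0,0,-8,0,45],[0,0,0,0,-16,0,45],[0,0,0,0,-24,0,45],[0,0,0,0,-30,0,45]]])

```text
time: 16.48
position: [0.5282, -0.1154, 0.1946]
tool_rot: [0.02, 1.571, -0.021]
ft_force: [-0.5, -0.6, -6.2]
grip_width: 0.598
```

Request:
servo_tool(commands=[[[0,0,0,0,-8,0,45],[0,0,0,0,-16,0,45],[0,0,0,0,-24,0,45],[0,0,0,0,-30,0,45],[0,0,0,0,-30,0,45]]])

```text
time: 17.1
position: [0.5274, -0.1454, 0.1946]
tool_rot: [0.021, 1.571, -0.021]
ft_force: [-0.3, 0.5, -6.4]
grip_width: 0.597
```

Threaded without contact. A quick look before lowering.

Run:
```python
from h import *
sc=vision.get_image("scene")[:,:,::-1].copy();w=vision.get_image("wrist")[:,:,::-1].copy()
cv2.imwrite("pics/m8.png",np.hstack([cv2.resize(sc[125:235,150:310],(480,330),interpolation=cv2.INTER_CUBIC),cv2.resize(w[160:270,270:377],(320,330),interpolation=cv2.INTER_CUBIC)]))
```

```text
(no output)
```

View pics/m8.png

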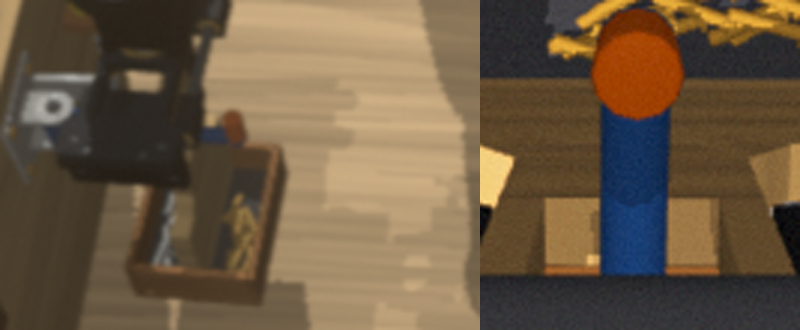

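Request:
servo_tool(commands=[[[0,0,0,5,0,0,45],[0,0,0,10,0,0,45],[0,0,0,15,0,0,45],[0,0,0,20,0,0,45],[0,0,0,22,0,0,45]]])

```text
time: 17.82
position: [0.5273, -0.1446, 0.172]
tool_rot: [0.02, 1.571, -0.02]
ft_force: [-0.3, -0.4, -7.2]
grip_width: 0.594
```

The bar passes centrally through the hole, with the pin beyond it. I lower gently onto the bar.

Request:
servo_tool(commands=[[[0,0,0,1,0,0,45],[0,0,0,2,0,0,45],[0,0,0,3,0,0,45],[0,0,0,3,0,0,45]]])

```text
time: 18.32
position: [0.5275, -0.1447, 0.1695]
tool_rot: [0.02, 1.571, -0.02]
ft_force: [-0.3, -0.7, -6.6]
grip_width: 0.594
```

Request:
servo_tool(commands=[[[0,0,0,1,0,0,45],[0,0,0,2,0,0,45],[0,0,0,2,0,0,45]]])

```text
time: 18.7
position: [0.5277, -0.1447, 0.1677]
tool_rot: [0.02, 1.57, -0.02]
ft_force: [-0.4, 0.5, -5.7]
grip_width: 0.596
```

Request:
servo_tool(commands=[[[0,0,0,1,0,0,45],[0,0,0,2,0,0,45],[0,0,0,2,0,0,45]]])

```text
time: 19.08
position: [0.5287, -0.1447, 0.1674]
tool_rot: [0.02, 1.568, -0.02]
ft_force: [-2.3, 1.4, 3.1]
grip_width: 0.598
```

Request:
servo_tool(commands=[[[0,0,0,-0.7,0,0,45],[0,0,0,-0.7,0,0,56],[0,0,0,-0.7,0,0,62],[0,0,0,-0.7,0,0,70],[0,0,0,-0.7,0,0,80]]])

```text
time: 19.7
position: [0.5274, -0.1447, 0.166]
tool_rot: [0.02, 1.571, -0.02]
ft_force: [0.4, -0.2, -0.3]
grip_width: 0.839
```

Request:
servo_tool(commands=[[[0,0,0,0,0,0,80],[0,0,0,-20,0,0,80],[0,0,0,-50,0,0,80],[0,0,0,-90,0,0,80],[0,0,0,-130,0,0,80]]])

```text
time: 20.32
position: [0.5273, -0.1447, 0.2974]
tool_rot: [0.02, 1.571, -0.02]
ft_force: [-0.0, -0.5, 0.2]
grip_width: 0.922
```

Request:
servo_tool(commands=[[[0,0,0,0,50,0,80],[0,0,0,0,100,0,80],[0,0,0,0,160,0,80],[0,0,0,0,220,0,80],[0,0,0,0,250,0,80]]])

```text
time: 20.95
position: [0.5333, 0.1097, 0.296]
tool_rot: [0.017, 1.571, -0.015]
ft_force: [0.1, -0.3, -0.1]
grip_width: 0.92
```

Run:
```python
from h import *
go((.5,.1,.3))
sc=vision.get_image("scene")[:,:,::-1].copy();t=vision.get_image("top")[:,:,::-1].copy()
print([(a,c,plane("scene",*c,.22)) for a,c in blob(sc,(2,140,100),(16,255,255),(190,140,260,200))],[(a,c,plane("top",*c,.22)) for a,c in blob(t,(2,140,100),(16,255,255),(390,180,440,220))])
cv2.imwrite("pics/m9.png",np.hstack([cv2.resize(sc[125:235,130:263],(400,330),interpolation=cv2.INTER_CUBIC),cv2.resize(t[140:250,390:523],(400,330),interpolation=cv2.INTER_CUBIC)]))
```

```text
t 20.95 pos [0.5333 0.1097 0.296 ] jaw yaw -1.17 toolx [-0.0005  0.0011 -1.    ] F [ 0.1236 -0.2632 -0.1164] grip 0.92
shift mm [ -3.9897 -10.3437 -33.0747]
[(30, array([226.7667, 165.0667]), array([ 0.5306, -0.1057,  0.22  ]))] [(95, array([405.    , 196.8632]), array([ 0.5332, -0.0686,  0.22  ])), (18, array([436.5, 181. ]), array([ 0.5644, -0.129 ,  0.22  ])), (53, array([423.566 , 199.5094]), array([ 0.5286, -0.104 ,  0.22  ]))]
```

View pics/m9.png

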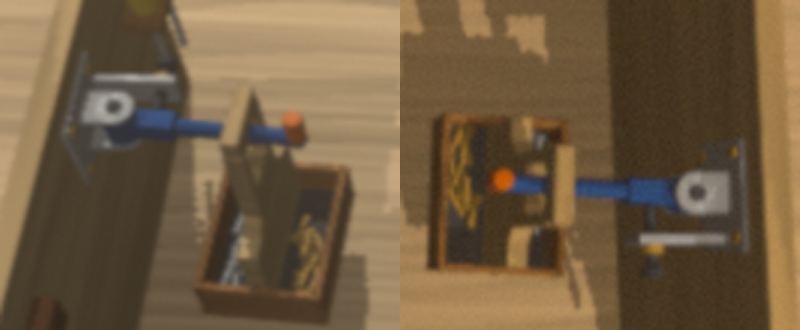

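The caddy hangs on the bar between bracket and pin, upright, and the arm is still out at its stop screw. I'm handing in.

Request:
servo_tool(commands=[[[0,0,0,0,0,0,80],[0,0,0,0,0,0,80],[0,0,0,0,0,0,80],[0,0,0,0,0,0,80]]])

```text
time: 21.55
position: [0.5341, 0.1045, 0.2964]
tool_rot: [0.021, 1.57, -0.021]
ft_force: [-0.2, 0.3, -0.0]
grip_width: 0.92
```

Run:
```python
from h import *
from bench import close_job
a=cv2.imread("pics/m9.png")
sc=vision.get_image("scene")[:,:,::-1].copy()
print(np.abs(cv2.resize(sc[125:235,130:263],(400,330),interpolation=cv2.INTER_CUBIC).astype(int)-a[:,:400]).mean())
print([(n,c,plane("scene",*c,.22)) for n,c in blob(sc,(2,140,100),(16,255,255),(190,140,260,200))])
print(close_job())
```

```text
0.42168686868686867
[(30, array([226.7667, 165.0667]), array([ 0.5306, -0.1057,  0.22  ]))]
the job is handed in; nothing more can be done
None
```

The arm is out against its stop and the screw caddy hangs on it. I handed the job in at about 21.6 s.

- **Arm:** I swung it out until the push at the pin rose steadily to about 12 N against the stop, then let go.
- **An early slip:** Partway through the swing the pin wedged in the pads, with about 22 N in total, mostly directed along the bar towards the hinge. That was before the stop. I opened the jaws, re-centred, and finished with a loose cage around the pin.
- **Caddy:** I gripped the middle-sized caddy by its neck, carried it upright and threaded it over the pin without feeling contact. I lowered it until its weight rested on the bar, pressing a few newtons past its weight, then released it.

**Last checks:** The final pictures show the caddy hanging upright between the bracket and the pin. Two pictures 0.6 s apart matched, and the robot was clear.

**Not exact:** After hanging, the pin measured 1 to 1.5 mm (about 0.6°) back from where it was before. This is close to the measuring error, and I did not push the arm home again. I never went near the glue bottle, sanding block or filler tin, but I made no separate check on them at the end.

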